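# Chock the stove tank and open its keeper bar

### The arm

A 6-joint arm with a two-finger parallel gripper is mounted at the origin on the work surface. World frame = base frame: x ahead of the robot, y to its left, z up, the work surface at z = 0. Lengths are in m, angles in rad, forces in N, time in s.
With the tool pointing down it reaches from about 0.35 to 0.8 m from the base axis. Payload 7.3 kg.
Tool frame: the origin (TCP) lies between the finger pads; the fingertips stand 25 mm ahead of it and the grasp point (between the pads) lies 6 mm ahead of it (r.tip_extent is the distance from the TCP to the fingertips, in m); z points along the fingers, y is the direction in which the jaws open and shut (so a half turn about z gives the same grasp; the last joint's range is limited). The gripper opens to 85 mm and grips with 20 to 120 N. Pads are 22 mm wide; open, the fingers measure 114 mm over their backs; the gripper's body (76 mm by 85 mm) begins 54 mm behind the grasp point. The pads swing forward as they close: fully open they stand 13 mm farther back than shut.
Start: joints at [-1.264, 0.342, 1.524, -0, 1.275, -0.146], TCP at [0.23, -0.472, 0.256] pointing down, gripper open.
Joint ranges: [-2.53, 2.53], [-0.77, 2.02], [0.04, 2.7], [-1, 4.14], [0.28, 2.66], [-3.11, 3.11]. Speed limits (rad/s): [2.57, 2.57, 3.14, 3.14, 3.14, 3.14].

### API

Orientations are given as a unit quaternion [x, y, z, w].
In Python, from workcell import r, command_gripper, optics gives the robot as it stands. The module is installed in compiled form; this text tells all that it offers. Calls block until the motion is done:
- r.reach(position, orientation): joint-space move of the TCP to a pose.
- r.move_straight(position, orientation=None, speed=0.15, max_force=None): straight line of the TCP; orientation=None keeps the orientation; speed is the mean speed in m/s. With max_force (N) it stops when the force on the tool has changed by that much, and returns True; else False.
- r.movej(angles): joint-space move.
- command_gripper(opening, force=None): finger opening in m; force is the grip in N (None keeps the last); returns when the fingers have stopped.
- r.hold(seconds).
- r.solve_ik(position, orientation): joint angles nearest the present ones, or None.
- r.read_state(): the state.
- optics.get_image(name): name is "side" or "top"; returns (picture, depth): 400x640x3 uint8, red, green, blue; 400x640 float32, m along the optical axis (not along the pixel's ray), 0 where there is no reading.
- optics.camera_model(name): a dict with "K" (3x3 intrinsics, pixels), "k1" (the pictures are not rectified: a ray, as slopes to the right and down, at radius r is drawn at 1 + k1 r^2 times it, then the intrinsics apply), "R" (3x3) and "t" (3): a world point X has camera coordinates R X + t. Camera axes: x right, y down, z forward; pixel columns grow to the right and rows downward; lengths in m; the calibration is good to about 2 mm. A picture is of the moment at which its call begins. camera_model takes no time and is no camera call.
A pose or a line that the arm cannot do raises r.PlanningError and nothing moves.
- r.finish_job(): hands the job in, once; it reports no verdict.
The state is a dict: "time_s": time; "joint_positions": joint angles; "dq": joint speeds; "tau": joint torques, N m; "eef_pos": TCP position; "eef_rot": TCP orientation; "contact_force": force on the tool from outside, world axes, zero at the start; "torque": the same for the moment, N m; "grip_width": finger opening in m.
Only numpy, scipy, OpenCV 4.12 (cv2) and the standard library are available. Lean on these libraries where they do the work, as an engineer would, in place of code of your own. Each camera call takes 0.05 s, during which the arm holds its last target.

### The job

Chock the brass stove tank on its sloping stand so that the keeper bar can be opened: set the black wedge chock on the sloping deck in front of the tank, nose uphill, and push it in under the bar against the tank's low side, firmly but without denting the thin brass, until the tank is hard up against the two rubber buffers behind it and stays pinched there. Then swing the keeper bar right up and over to the back, and let go, so that the tank stays put on the chock alone with its filler plug on top. Leave the other things on the bench where they are.

Things in the scene. Friction and masses are not known exactly. Their poses are not given: they have to be found in the camera images.
- deck: Grey sheet-steel sloping deck, fixed, 196 wide (y), 250 long (x), flat and bare in front of the tank. Origin on its upper face midway across, under the tank's axis as first found, 35 mm over the bench. x points up the slope (0.14 rad above level), y left across it, z square to it. Runs from x = -165 (plain low edge, 12 over the bench) to +85 mm.
- stand: The whole stand, fixed to the bench; origin on the bench straight below the deck's origin, z up, x level, pointing to the high end. It carries the deck, the back rest and two grey cheek plates, 3 thick, 58 high over the deck, at y = +-96.5 mm from deck x = -22 to +78.
- backrest: Plate 62 high across the deck behind the tank; origin at the foot of its front face, deck x = +70 mm; axes as deck. Two rubber-tipped screw buffers (18 mm round, y = +-45, 38 over the deck) stand out 17 to 30 mm towards the tank; their setting varies, is not measured and must be felt. They do not give. Play between tank and buffers at the start: 2 to 15 mm.
- tank: Brass stove tank, cylinder 76 mm in diameter, 140 long, about 0.65 kg, lying across the slope, free to roll; at the start it leans on the keeper bar. Origin on its axis at mid length, y along the axis, z through the filler plug (24 mm round, 16 high), which is on top. Thin brass: 18 N from the chock, or 10 N from a finger, dents it.
- chock: Black wedge chock, 95 long (x), 44 wide, 42 high, 0.18 kg. Origin under its middle; 2 mm nose at x = +47.5. The face climbs from the nose to full height at x = -0.5; behind that, to the tail, an upright-sided block to be gripped across. Meets the tank with its origin 64 mm downhill of the tank's axis. Sliding it takes 2 N, rolling the tank up 3 to 7; a push of 11 to 15 N pinches it well.
- keeper (a joint): Keeper bar angle, rad: 0 closed (bar across the tank's low side), growing as it swings up and over to the back, stop at 1.9; stays where left (0.2 to 0.35 N m to turn). U of 8 mm rod hinged outside the cheeks about a line along y at deck x = +48, z = +46 mm; its cross rod is 89.4 mm from that line, at 0 at deck x = -41.4, z = +46: the chock passes under it nose first.
- keeper_grip (a point): Middle of the black grip sleeve (14 mm diameter, 54 long, along deck y, turns freely on the rod) on the end of the keeper's cross rod, outside the right-hand cheek (seen looking up the slope), at deck y = -139 mm; clear of everything around and below it.
- polish: Bystander: flat round tin, 66 mm diameter, 30 high; origin under its middle.
- mug: Bystander: white mug, 80 mm diameter, 80 high; origin under its middle.
- jar: Bystander: glass jar with steel lid, 60 mm diameter, 85 high; origin under its middle.
- spanner: Bystander: steel open-ended spanner 150 long, lying flat along its x; origin under its middle.
- burner: Bystander: brass burner head, 56 mm diameter, 30 high; origin under its middle.
- block: Bystander: plain wooden block 70 x 45 x 22; origin under its middle.
Things that resemble listed ones, but are neither listed nor needed, are in the scene too. Leave any purple look-alike of the tank alone.

How it is judged:
By the outcome, as a careful person would: the job done as asked, in the order asked, and still so for the second after the job is handed in, with the robot touching nothing.
It also fails if it takes over 72 s, if anything falls off the work surface, if the arm or the gripper's body presses on something with over 40 N, if the wrist force passes 120 N, or if a joint passes its speed limit or range.

## Working session

There is one attempt and no reset: what is moved stays moved. The work goes in short steps, each a Python script; the robot and the scene stay as the last script left them, time stands still between calls to the robot, and variables do not carry over. Pictures are saved under pics/ and viewed, and the job is handed in when it is done.

```bash
mkdir -p pics; ls; python3 - <<'E'
from workcell import r, command_gripper, optics
import numpy as np, cv2
for n in("side","top"):
    p,d=optics.get_image(n); cv2.imwrite(f"pics/{n}0.png",p[:,:,::-1]); np.savez(f"{n}0.npz",p=p,d=d)
    m=optics.camera_model(n); print(n,m)
print(r.read_state()["time_s"],r.read_state()["eef_rot"],r.tip_extent)
E
```

```text
pics
side {'K': array([[475.41149189,   0.        , 316.82770682],
       [  0.        , 475.41149189, 200.3146757 ],
       [  0.        ,   0.        ,   1.        ]]), 'k1': -0.08492122668485061, 'R': array([[-0.76604325, -0.64277826, -0.00372041],
       [-0.47004445,  0.56411363, -0.67884758],
       [ 0.4384472 , -0.51827785, -0.73426979]]), 't': array([0.33764844, 0.29513206, 0.99614663])}
top {'K': array([[480.51462157,   0.        , 315.7117643 ],
       [  0.        , 480.51462157, 191.83046153],
       [  0.        ,   0.        ,   1.        ]]), 'k1': -0.009971559898573169, 'R': array([[ 2.19828387e-02, -9.99756115e-01,  2.11327694e-03],
       [-9.95689146e-01, -2.20838358e-02, -9.00856743e-02],
       [ 9.01103730e-02, -1.23828067e-04, -9.95931777e-01]]), 't': array([-0.02500805,  0.47981424,  1.43656132])}
0.1 [ 9.74477638e-01  2.24483525e-01 -6.77792894e-05 -6.89752206e-04] 0.025
```

View pics/side0.png

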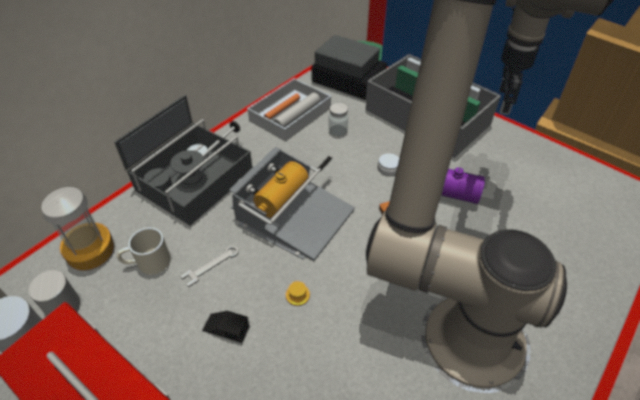

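View pics/top0.png

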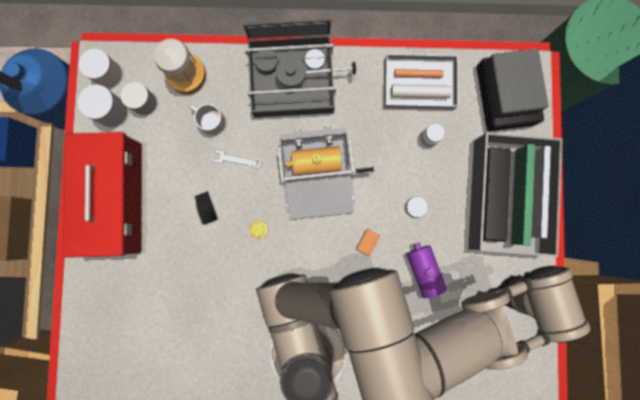

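The candidates (top-view pixels) are:
- **Tank:** brass cylinder at (317,160) on the grey stand. The purple look-alike at (427,271) gets left alone.
- **Chock:** black wedge at (206,207). The other dark items are the black stove at (290,80) and the boxes on the right at (515,90).
- **Keeper:** the stand's rod with the black grip at (365,170). The stove has a similar rod and grip at (348,70).

Next I'll check these in close crops.

```bash
cat > h.py <<'E'
import numpy as np, cv2
from workcell import r, command_gripper, optics
def snap(n,tag):
    p,d=optics.get_image(n); np.savez(f"{n}{tag}.npz",p=p,d=d); return p,d
def crop(p,name,u0,v0,w,h,s):
    cv2.imwrite(f"pics/{name}.png",cv2.resize(np.ascontiguousarray(p[v0:v0+h,u0:u0+w,::-1]),None,fx=s,fy=s,interpolation=cv2.INTER_CUBIC))
def ray(n,u,v):
    m=optics.camera_model(n);K=m["K"]
    q=cv2.undistortPoints(np.array([[[u,v]]],float),K,np.array([m["k1"],0,0,0.]))[0,0]
    R=m["R"];t=m["t"]
    return -R.T@t, R.T@np.array([q[0],q[1],1.])
def onz(n,u,v,z):
    c,d=ray(n,u,v); return c+d*(z-c[2])/d[2]
def bydepth(n,u,v,dep):
    c,d=ray(n,u,v); return c+d*dep
def proj(n,X):
    m=optics.camera_model(n)
    return cv2.projectPoints(np.atleast_2d(X).astype(float),cv2.Rodrigues(m["R"])[0],m["t"],m["K"],np.array([m["k1"],0,0,0.]))[0][:,0]
E
python3 - <<'E'
from h import *
p=np.load("top0.npz")["p"]; crop(p,"t0stand",260,120,130,100,6); crop(p,"t0chock",180,180,60,50,10)
p=np.load("side0.npz")["p"]; crop(p,"s0stand",220,140,140,120,5); crop(p,"s0chock",190,295,75,55,10)
E
```

```text
(no output)
```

View pics/t0stand.png

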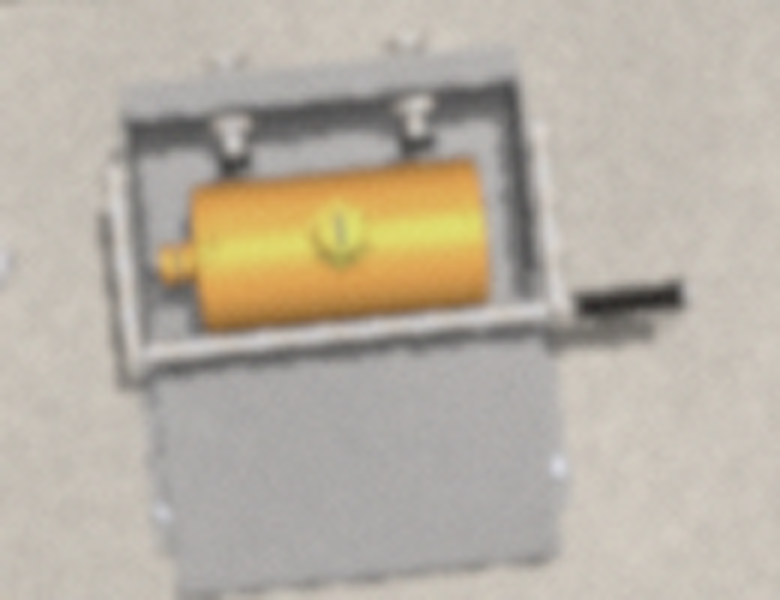

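View pics/t0chock.png

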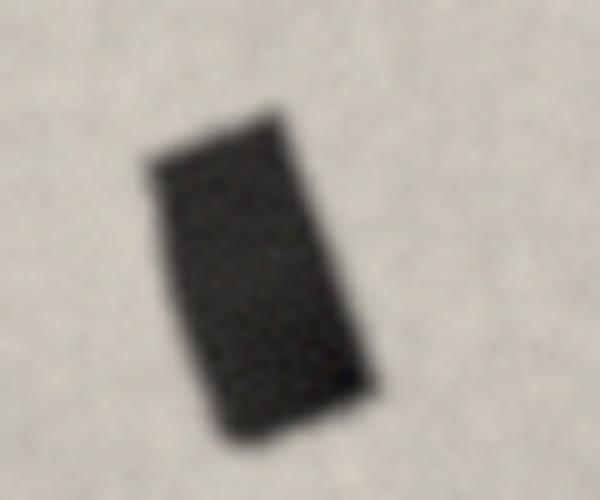

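View pics/s0stand.png

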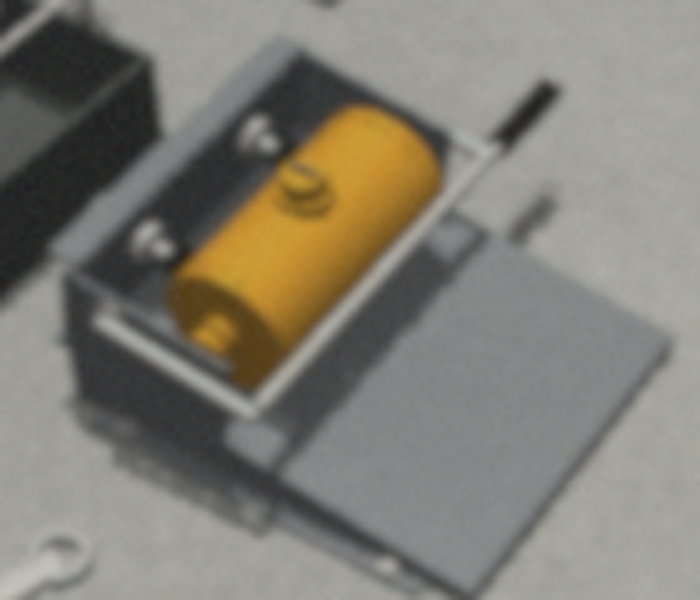

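View pics/s0chock.png

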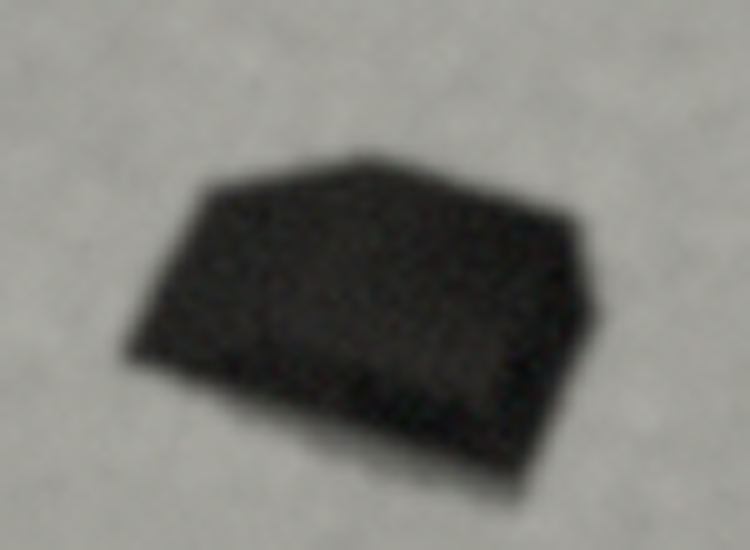

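```bash
cat > fit0.py <<'E'
from h import *
from scipy.optimize import least_squares, minimize
ca,sa=np.cos(.14),np.sin(.14)
def deck2w(P,pose):
    P=np.atleast_2d(P).astype(float)/1000
    s=np.c_[P[:,0]*ca-P[:,2]*sa,P[:,1],.035+P[:,0]*sa+P[:,2]*ca]
    c,n=np.cos(pose[2]),np.sin(pose[2])
    return np.c_[pose[0]+c*s[:,0]-n*s[:,1],pose[1]+n*s[:,0]+c*s[:,1],s[:,2]]
if __name__=="__main__":
    pts=dict(top=([(-165,98,0),(-165,-98,0),(-41.4,-166,46),(-41.4,-112,46)],[(178,595),(556,560),(682,295),(580,302)],(260,120,6)),
         side=([(-165,98,0),(-165,-98,0),(-41.4,-166,46),(-41.4,-112,46)],[(475,598),(670,342),(552,88),(500,142)],(220,140,5)))
    def res(p,which=("top","side")):
        o=[]
        for n in which:
            P,q,(u0,v0,s)=pts[n]
            uv=(np.array(q)+.5)/s-.5+[u0,v0]
            o.append((proj(n,deck2w(P,p))-uv).ravel())
        return np.concatenate(o)
    for w in (("top","side"),("top",),("side",)):
        f=least_squares(res,[.5,0,0],args=(w,)); print(w,f.x,f.fun.round(1))
    # chock silhouette
    V=np.array([(47.5,y,z) for y in(-22,22) for z in (0,2)]+[(-.5,y,42) for y in(-22,22)]+[(-47.5,y,z) for y in(-22,22) for z in (0,42)])/1000
    masks={}
    for n,(u0,v0,w,h) in dict(top=(185,182,45,48),side=(195,300,65,52)).items():
        g=np.load(f"{n}0.npz")["p"].astype(float).mean(2)
        m=np.zeros(g.shape); m[v0:v0+h,u0:u0+w]=np.clip((np.median(g[v0:v0+h,u0:u0+w][[0,-1]])-g[v0:v0+h,u0:u0+w])/120,0,1)
        masks[n]=(m>.55,(u0,v0,w,h)); print(n,masks[n][0].sum())
    def cost(p,which):
        tot=0
        c,s=np.cos(p[2]),np.sin(p[2]); W=V@np.array([[c,s,0],[-s,c,0],[0,0,1]])+[p[0],p[1],0]
        for n in which:
            m,(u0,v0,w,h)=masks[n]
            uv=(proj(n,W)-[u0,v0]+.5)*8-.5
            hull=cv2.convexHull(uv.astype(np.float32)).round().astype(np.int32)
            im=np.zeros((h*8,w*8),np.uint8); cv2.fillPoly(im,[hull],255)
            im=cv2.resize(im,(w,h),interpolation=cv2.INTER_AREA)/255.
            mm=m[v0:v0+h,u0:u0+w]; tot+=np.abs(im-mm).sum()/mm.sum()
        return tot
    x0=onz("top",206,207,.02); print(x0)
    for w in (("top","side"),("top",),("side",)):
        best=min((minimize(cost,[x0[0],x0[1],y],args=(w,),method="Nelder-Mead",options=dict(initial_simplex=[[x0[0],x0[1],y],[x0[0]+.02,x0[1],y],[x0[0],x0[1]+.02,y],[x0[0],x0[1],y+.2]])) for y in (.3,.3+np.pi,0,np.pi)),key=lambda f:f.fun)
        print(w,best.x,best.fun, [round(cost([best.x[0],best.x[1],best.x[2]+a],w),3) for a in(-.05,.05,np.pi)])
E
python3 fit0.py
```

```text
('top', 'side') [ 0.57107346 -0.01084016  0.13273952] [-0.2  0.3  0.9 -0.9 -0.1  0.4 -1.3  1.2 -0.9 -1.1  0.6 -1.7  0.2  0.3
 -0.1  1.3]
('top',) [ 0.57251572 -0.0120703   0.12547924] [-0.2 -0.3  0.9 -1.1  0.3  0.3 -1.   1.1]
('side',) [ 0.56973982 -0.0094811   0.13772562] [-0.5 -0.6  0.7 -1.5  0.   0.7 -0.2  1.7]
top 498
side 1072
[0.42689449 0.31689598 0.02      ]
('top', 'side') [0.42679349 0.32172893 0.38020504] 0.13046351340392295 [np.float64(0.16), np.float64(0.164), np.float64(0.503)]
('top',) [0.42645673 0.32046954 0.39117298] 0.05372864005039767 [np.float64(0.077), np.float64(0.075), np.float64(0.182)]
('side',) [0.42694712 0.32313946 0.36560377] 0.038882791922739246 [np.float64(0.06), np.float64(0.056), np.float64(0.324)]
```

```bash
python3 - <<'E'
from fit0 import *
pose=[.5711,-.0108,.1327]
L=[[(-165,98,0),(-165,-98,0)],[(-165,98,0),(-22,98,0)],[(-165,-98,0),(-22,-98,0)],[(70,98,62),(70,-98,62)],[(-22,98,58),(70,98,58)],[(-22,-98,58),(70,-98,58)],[(-41.4,100,46),(-41.4,-166,46)],[(-22,98,0),(-22,98,58)],[(-22,-98,0),(-22,-98,58)]]
ims=[]
for n,(u0,v0,w,h,s) in dict(top=(265,125,120,100,6),side=(220,140,140,120,5)).items():
    p=np.load(n+"0.npz")["p"]; im=cv2.resize(np.ascontiguousarray(p[v0:v0+h,u0:u0+w,::-1]),None,fx=s,fy=s,interpolation=cv2.INTER_CUBIC)
    for a in L:
        q=((proj(n,deck2w(a,pose))-[u0,v0]+.5)*s).round().astype(int)
        cv2.line(im,tuple(map(int,q[0])),tuple(map(int,q[1])),(255,0,255),1)
    cv2.imwrite(f"pics/ov_{n}.png",im)
E
```

```text
(no output)
```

View pics/ov_top.png

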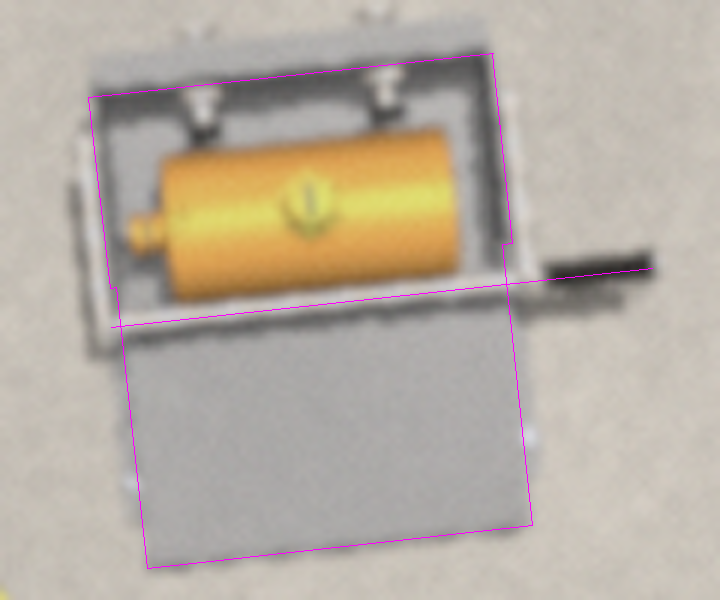

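View pics/ov_side.png

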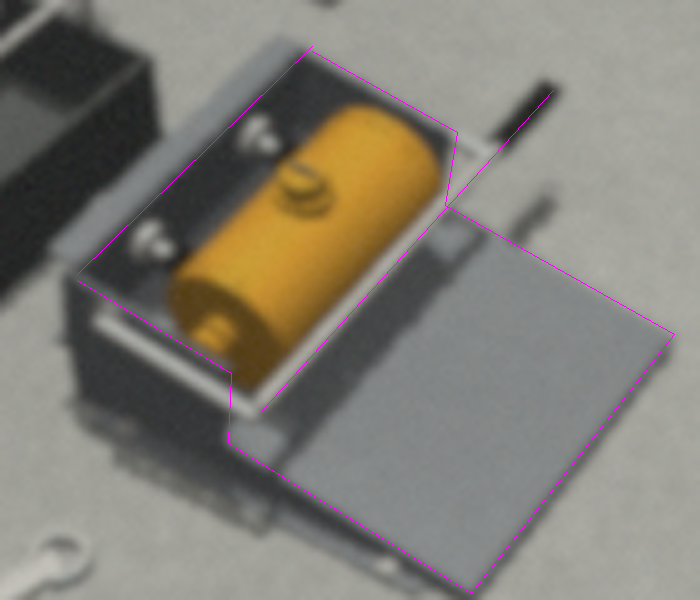

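```bash
cat >> h.py <<'E'
from scipy.spatial.transform import Rotation as Ro
def toolq(yaw,pitch=0,flip=False):
    # chock frame: yaw about world z, then x tilted up by pitch
    C=Ro.from_euler("z",yaw)*Ro.from_euler("y",-pitch)
    T=C*Ro.from_matrix(np.array([[1,0,0],[0,-1,0],[0,0,-1.]]))
    if flip: T=T*Ro.from_euler("z",np.pi)
    return T.as_quat()
def st(tag=""):
    s=r.read_state(); print(tag,"t%.2f"%s["time_s"],"p",np.round(s["eef_pos"],4),"F",np.round(s["contact_force"],1),"w%.4f"%s["grip_width"]); return s
E
python3 - <<'E'
from h import *
from fit0 import deck2w
pose=[.5711,-.0108,.1327]
c=np.array([.4268,.3217]); yaw=.38
g=c+np.array([np.cos(yaw),np.sin(yaw)])*-.026
for fl in (0,1):
    q=toolq(yaw,0,fl); print(fl,r.solve_ik([*g,.2],q),r.solve_ik([*g,.03],q))
    qd=toolq(pose[2],.14,fl); P=deck2w([-131,0,30],pose)[0]; print(P,r.solve_ik(P,qd),r.solve_ik(deck2w([-75,0,30],pose)[0],qd))
    for d in [(-41.4,-141,46),(77,-141,131)]:
        P=deck2w(d,pose)[0]; P[2]+=.006; print(P,r.solve_ik(P,toolq(pose[2]+np.pi/2,0,fl)))
E
```

```text
0 [ 5.08765842e-01  3.67649891e-01  1.65249131e+00 -4.44089210e-16
  1.12145145e+00  1.69956217e+00] [ 5.08765842e-01  6.13743379e-01  1.81800463e+00 -4.44089210e-16
  7.09844646e-01  1.69956217e+00]
[ 0.43837266 -0.02851703  0.04642633] [-0.2769589   0.46162433  2.10596555  0.12848246  0.44868052  1.04883248] [-0.22740005  0.50840992  1.95690735  0.09465508  0.54714003  1.13302438]
[ 0.54275876 -0.15683374  0.08077285] [-4.16940264e-01  6.06418055e-01  1.62472925e+00 -4.44089210e-16
  9.10445350e-01 -5.49640264e-01]
[ 0.64721269 -0.14289077  0.18146312] [-3.32818516e-01  6.55242045e-01  1.20897326e+00 -4.44089210e-16
  1.27737735e+00 -4.65518516e-01]
1 [ 5.08765842e-01  3.67649891e-01  1.65249131e+00 -4.44089210e-16
  1.12145145e+00 -1.44203048e+00] [ 5.08765842e-01  6.13743379e-01  1.81800463e+00 -4.44089210e-16
  7.09844646e-01 -1.44203048e+00]
[ 0.43837266 -0.02851703  0.04642633] [-0.2769589   0.46162433  2.10596555  0.12848246  0.44868052 -2.09276018] [-0.22740005  0.50840992  1.95690735  0.09465508  0.54714003 -2.00856827]
[ 0.54275876 -0.15683374  0.08077285] [-4.16940264e-01  6.06418055e-01  1.62472925e+00 -4.44089210e-16
  9.10445350e-01  2.59195239e+00]
[ 0.64721269 -0.14289077  0.18146312] [-3.32818516e-01  6.55242045e-01  1.20897326e+00 -4.44089210e-16
  1.27737735e+00  2.67607414e+00]
```

```bash
python3 - <<'E'
from h import *
c=np.array([.4268,.3217]); yaw=.38
g=c+np.array([np.cos(yaw),np.sin(yaw)])*-.026
q=toolq(yaw)
r.reach([*g,.17],q); st("above")
print(r.move_straight([*g,.031],q,speed=.12,max_force=8)); st("down")
command_gripper(.03,30); st("grip")
p,d=snap("side","1"); crop(p,"s1",170,250,110,90,6)
p,d=snap("top","1"); crop(p,"t1",150,150,110,90,6)
E
```

```text
above t2.94 p [0.4032 0.3116 0.1701] F [0.7 0.2 0.6] w0.0855
False
down t4.25 p [0.403  0.3123 0.0316] F [-0.2  0.2 -0. ] w0.0850
grip t4.72 p [0.4029 0.3122 0.0315] F [-0.9  0.2  5.3] w0.0437
```

View pics/s1.png

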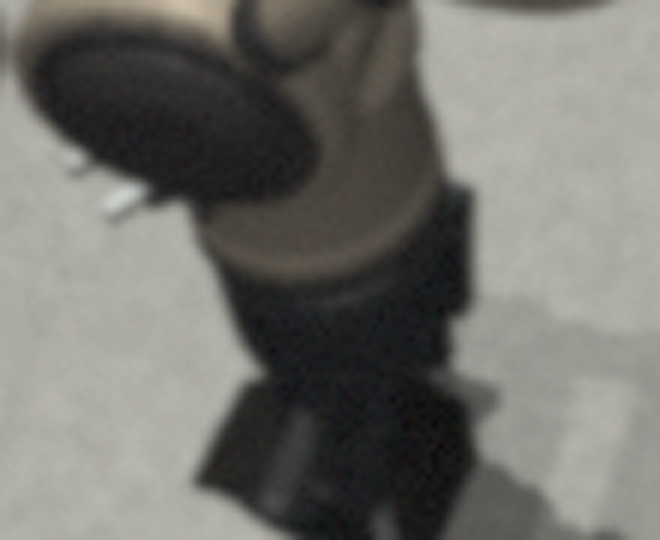

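The side crop shows the gripper down on the chock, though the wrist hides most of it. The grip width of 43.7 mm matches the 44 mm chock. Next I'll carry it over and set it on the deck.

```bash
python3 - <<'E'
from h import *
from fit0 import deck2w
pose=[.5711,-.0108,.1327]
q=toolq(.38); qd=toolq(pose[2],.14)
s=st(); x,y,_=s["eef_pos"]
r.move_straight([x,y,.12],q,speed=.15); st("up")
r.reach(deck2w([-108-26,0,31.5+40],pose)[0],qd); st("over")
p,d=snap("side","2"); crop(p,"s2",190,130,180,150,4)
print(r.move_straight(deck2w([-108-26,0,31.5+6],pose)[0],qd,speed=.08,max_force=6)); st("near")
print(r.move_straight(deck2w([-108-26,0,31.5-5],pose)[0],qd,speed=.015,max_force=4)); st("touch")
p,d=snap("side","2b"); crop(p,"s2b",190,130,180,150,4)
E
```

```text
t4.82 p [0.4029 0.3122 0.0315] F [-0.8 -0.5  5.9] w0.0433
up t5.56 p [0.4023 0.3118 0.1191] F [-0.3 -0.3 -2.3] w0.0437
over t6.86 p [ 0.43   -0.0293  0.0871] F [-0.2  0.8  0.2] w0.0299
False
near t7.48 p [ 0.4344 -0.0288  0.0534] F [0.8 0.1 0.2] w0.0300
False
touch t8.37 p [ 0.4359 -0.0289  0.0426] F [-0.3  0.8 -1.1] w0.0304
```

View pics/s2b.png

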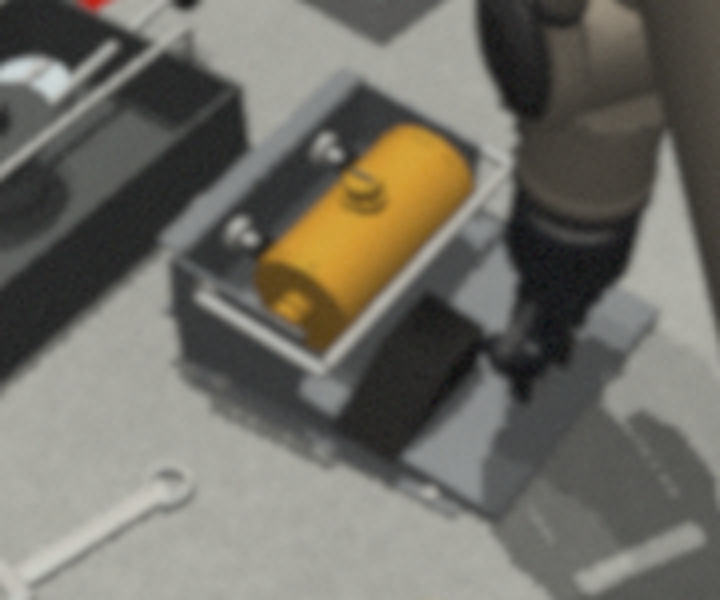

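The side picture (4x crop, origin (190,130)) shows that the chock slipped out of the 30 N grip on the fast move. It now lies on the deck at about crop (410,375), turned sideways. I'll lift clear and look.

```bash
python3 - <<'E'
from h import *
from fit0 import deck2w
pose=[.5711,-.0108,.1327]
qd=toolq(pose[2],.14)
r.move_straight(deck2w([-134,0,31.5+70],pose)[0],qd,speed=.2); 
command_gripper(.085,60)
r.reach([.40,-.25,.22],toolq(0.13)); st()
p,d=snap("side","3"); crop(p,"s3",220,160,110,100,6)
p,d=snap("top","3"); crop(p,"t3",260,130,120,95,6)
E
```

```text
t10.49 p [ 0.3998 -0.2489  0.2193] F [-0.4  0.7 -0. ] w0.0852
```

View pics/s3.png

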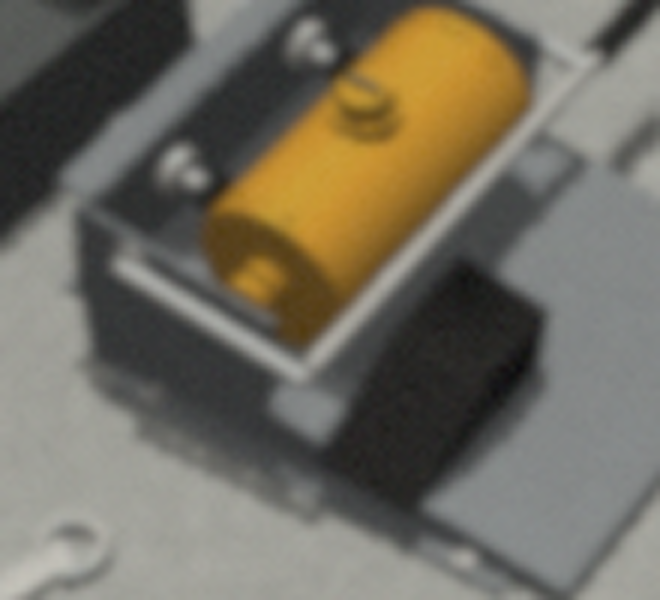

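View pics/t3.png

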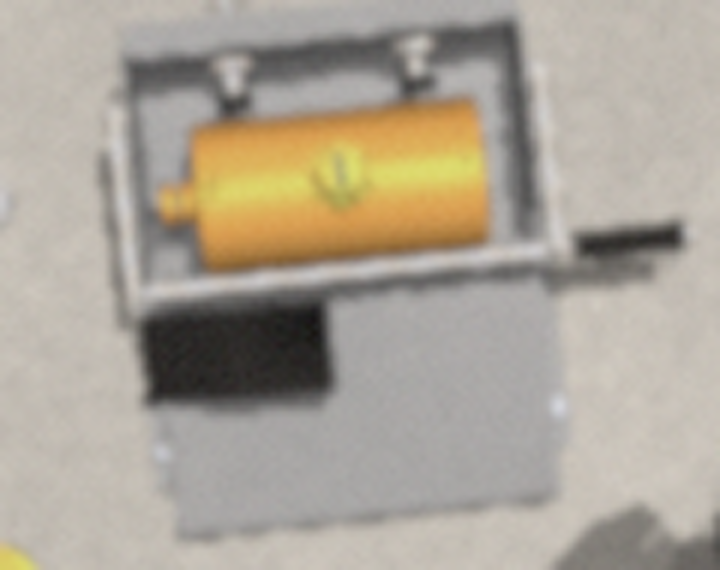

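```bash
cat > fitc.py <<'E'
from fit0 import *
pose=[.5711,-.0108,.1327]
D=Ro.from_euler("z",pose[2])*Ro.from_euler("y",-.14)
O=deck2w([0,0,0],pose)[0]
def w2deck(X): return D.inv().apply(np.asarray(X)-O)*1000
V=np.array([(47.5,y,z) for y in(-22,22) for z in (0,2)]+[(-.5,y,42) for y in(-22,22)]+[(-47.5,y,z) for y in(-22,22) for z in (0,42)],float)
Vup=V*[1,-1,-1]+[0,0,42]
def fit(tag,rois,inits,thr=62,models=(("base",V),("top",Vup)),which=None):
    masks={}
    for n,(u0,v0,w,h,poly) in rois.items():
        p=np.load(f"{n}{tag}.npz")["p"].astype(float); g=p.mean(2)
        m=np.zeros(g.shape,np.uint8); cv2.fillPoly(m,[np.array(poly)],1)
        masks[n]=((m>0)&(g<thr),(u0,v0,w,h)); print(n,masks[n][0].sum())
    def cost(p,V,which):
        tot=0;c,s=np.cos(p[2]),np.sin(p[2]); W=deck2w(V@np.array([[c,s,0],[-s,c,0],[0,0,1]])+[p[0],p[1],0],pose)
        for n in which:
            m,(u0,v0,w,h)=masks[n]
            uv=(proj(n,W)-[u0,v0]+.5)*8-.5
            hull=cv2.convexHull(uv.astype(np.float32)).round().astype(np.int32)
            im=np.zeros((h*8,w*8),np.uint8); cv2.fillPoly(im,[hull],255)
            im=cv2.resize(im,(w,h),interpolation=cv2.INTER_AREA)/255.
            mm=m[v0:v0+h,u0:u0+w]; tot+=np.abs(im-mm).sum()/mm.sum()
        return tot
    for w in which or (tuple(rois),)+tuple((k,) for k in rois):
        for nm,M in models:
            for x0 in inits:
                x0=np.array(x0,float)
                f=minimize(cost,x0,args=(M,w),method="Nelder-Mead",options=dict(initial_simplex=x0+np.array([[0,0,0],[10,0,0],[0,10,0],[0,0,.15]])))
                print(w,nm,f.x.round(3),round(f.fun,3))
E
python3 - <<'E'
from fitc import *
P=lambda L,u0,v0,s:[[int(u0+x/s),int(v0+y/s)] for x,y in L]
d=np.load("top3.npz")["d"]; ds=np.load("side3.npz")["d"]
for v in (185,189,192):
    print("top",v,[tuple(w2deck(bydepth("top",u,v,d[v,u])).round().astype(int)) for u in range(284,318,4)])
for a,b in ((290,235),(295,228),(300,220),(305,213)):
    print("side",w2deck(bydepth("side",a,b,ds[b,a])).round())
fit("3",dict(top=(278,172,46,34,P([(138,302),(345,300),(350,395),(330,415),(135,415)],260,130,6)),side=(265,195,60,60,P([(300,470),(330,440),(460,250),(560,300),(560,380),(530,385),(420,520)],220,160,6))),[(-80,45,1.57),(-80,45,-1.57)],thr=60)
E
```

```text
top 185 [(np.int64(-60), np.int64(101), np.int64(12)), (np.int64(-61), np.int64(89), np.int64(22)), (np.int64(-62), np.int64(77), np.int64(22)), (np.int64(-63), np.int64(65), np.int64(36)), (np.int64(-64), np.int64(53), np.int64(39)), (np.int64(-66), np.int64(41), np.int64(40)), (np.int64(-67), np.int64(29), np.int64(45)), (np.int64(-68), np.int64(18), np.int64(41)), (np.int64(-71), np.int64(5), np.int64(3))]
top 189 [(np.int64(-72), np.int64(103), np.int64(8)), (np.int64(-73), np.int64(90), np.int64(16)), (np.int64(-74), np.int64(78), np.int64(22)), (np.int64(-75), np.int64(66), np.int64(32)), (np.int64(-76), np.int64(54), np.int64(44)), (np.int64(-77), np.int64(42), np.int64(42)), (np.int64(-79), np.int64(31), np.int64(42)), (np.int64(-80), np.int64(19), np.int64(42)), (np.int64(-83), np.int64(7), np.int64(-4))]
top 192 [(np.int64(-81), np.int64(104), np.int64(6)), (np.int64(-82), np.int64(91), np.int64(16)), (np.int64(-83), np.int64(79), np.int64(22)), (np.int64(-84), np.int64(67), np.int64(33)), (np.int64(-85), np.int64(55), np.int64(44)), (np.int64(-86), np.int64(43), np.int64(44)), (np.int64(-87), np.int64(32), np.int64(42)), (np.int64(-88), np.int64(20), np.int64(48)), (np.int64(-92), np.int64(8), np.int64(7))]
side [-89.  89.  19.]
side [-90.  71.  29.]
side [-90.  52.  41.]
side [-89.  29.  44.]
top 397
side 854
('top', 'side') base [-74.307  60.938   1.556] 0.297
('top', 'side') base [-75.245  55.259  -1.589] 0.543
('top', 'side') top [-75.138  61.537   1.574] 0.565
('top', 'side') top [-75.089  60.548  -1.572] 0.411
('top',) base [-74.051  59.248   1.544] 0.209
('top',) base [-74.116  57.003  -1.666] 0.229
('top',) top [-72.852  57.859   1.48 ] 0.244
('top',) top [-74.524  59.392  -1.615] 0.243
('side',) base [-74.819  61.672   1.583] 0.082
('side',) base [-74.145  44.87   -1.459] 0.293
('side',) top [-79.328  66.348   1.693] 0.218
('side',) top [-77.851  61.327  -1.516] 0.145
```

The chock is base down, nose towards deck +y, at deck (-75, +60), close against the bar. A finger won't fit between it and the bar. My transfer most likely clipped the keeper's left corner. I'll nudge the nose end uphill with closed fingertips to turn it about 30°, then regrip it.

```bash
python3 - <<'E'
from fitc import *
qv=toolq(pose[2]+np.pi/2)
def tip(x,y,h):
    P=deck2w([x,y,0],pose)[0]; P[2]+=h/1000+.025; return P
command_gripper(0.0,60)
r.reach(tip(-138,97,110),qv)
r.move_straight(tip(-138,97,7),qv,speed=.12,max_force=6); st("low")
print(r.move_straight(tip(-116,97,7),qv,speed=.08,max_force=6))
print(r.move_straight(tip(-82,97,7),qv,speed=.04,max_force=9)); st("pushed")
r.move_straight(tip(-100,97,7),qv,speed=.12)
r.move_straight(tip(-130,97,120),qv,speed=.25)
command_gripper(.085,60)
r.reach(tip(-190,-100,150),qv); st()
p,d=snap("side","4"); crop(p,"s4",220,160,110,100,6)
p,d=snap("top","4"); crop(p,"t4",260,130,120,95,6)
E
```

```text
low t13.60 p [0.4233 0.0671 0.0482] F [-0.6  0.3  1. ] w0.0002
False
False
pushed t15.03 p [0.4776 0.0746 0.0555] F [-0.4 -0.3 -1.1] w-0.0001
 t17.55 p [ 0.3979 -0.1342  0.1834] F [ 0.   1.  -0.2] w0.0850
```

View pics/s4.png

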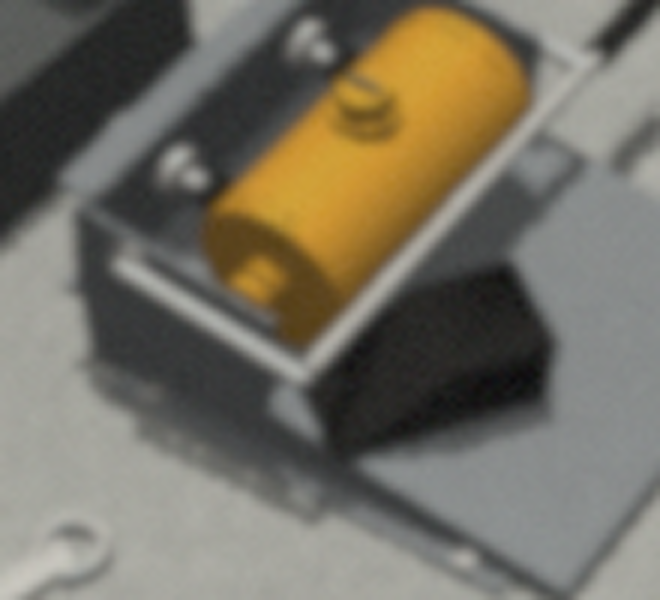

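View pics/t4.png

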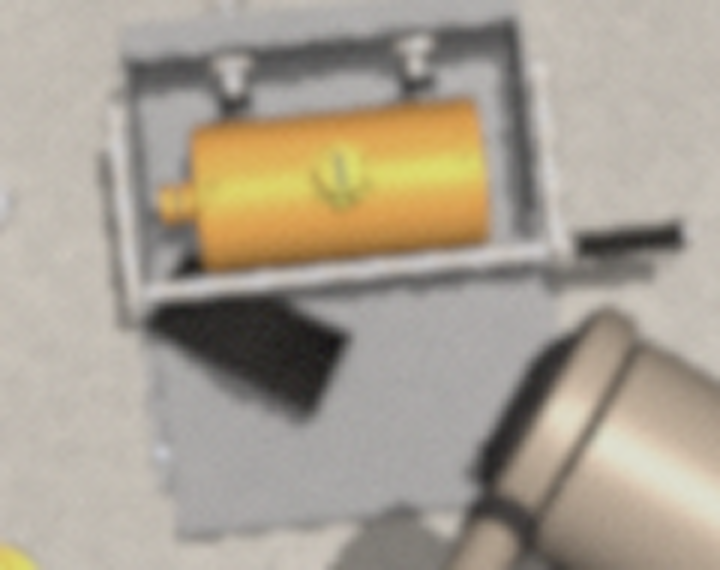

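It worked. In the top crop the chock now points up-left, with its tail face between (350,335) and (305,420). The nose is under the bar, clear of the tank.

```bash
python3 - <<'E'
from fitc import *
P=lambda L,u0,v0,s:[[int(u0+x/s),int(v0+y/s)] for x,y in L]
fit("4",dict(top=(278,165,50,42,P([(142,304),(250,294),(360,325),(310,430),(142,335)],260,130,6)),side=(265,195,60,60,P([(310,378),(330,380),(430,278),(520,252),(565,340),(555,385),(450,430),(350,475),(315,460)],220,160,6))),[(-75,55,1.),(-75,55,.8)],thr=60,models=(("base",V),))
E
```

```text
top 313
side 821
('top', 'side') base [-64.726  53.685   1.038] 0.693
('top', 'side') base [-64.879  53.593   1.077] 0.693
('top',) base [-67.315  50.801   1.082] 0.544
('top',) base [-64.084  50.141   0.954] 0.544
('side',) base [-64.442  54.734   1.068] 0.146
('side',) base [-65.103  54.895   1.099] 0.148
```

```bash
python3 - <<'E'
from fitc import *
def onp(n,x,y,u0,v0,s,h=42):
    c,d=ray(n,u0+(x+.5)/s-.5,v0+(y+.5)/s-.5); a=w2deck(c); b=w2deck(c+d)-a
    return (a+b*(h-a[2])/b[2]).round(1)
print("top",onp("top",350,334,260,130,6),onp("top",305,418,260,130,6))
print("side",onp("side",511,264,220,160,6),onp("side",551,348,220,160,6), "base nose",onp("side",340,460,220,160,6,0),"base tail",onp("side",545,412,220,160,6,0))
E
```

```text
top [-70.8   0.4  42. ] [-109.4   26.9   42. ]
side [-72.2   3.7  42. ] [-108.8   29.6   42. ] base nose [-57.8 100.7   0. ] base tail [-111.5   30.2    0. ]
```

```bash
python3 - <<'E'
from fitc import *
q=toolq(pose[2],.14)
T=lambda x,y,h: deck2w([x,y,h+25],pose)[0]
command_gripper(0.0,60)
r.reach(T(-75,-40,70),q)
r.move_straight(T(-57.5,-12,50),q,speed=.15,max_force=6)
print(r.move_straight(T(-57.5,-12,12),q,speed=.08,max_force=5)); st("low")
a=np.array([-57.5,-12.]); 
for i,(ang,d) in enumerate([(.95,12),(.85,10),(.7,10)]):
    a=a+d*np.array([-np.sin(ang),np.cos(ang)])
    print(r.move_straight(T(*a,12),q,speed=.05,max_force=8)); st("push %s"%a)
a=a+[5,-12]
r.move_straight(T(*a,12),q,speed=.12); r.move_straight(T(*a,75),q,speed=.2)
command_gripper(.085,60)
r.reach(T(-190,-120,150),q); st()
p,d=snap("side","5"); crop(p,"s5",220,160,110,100,6)
p,d=snap("top","5"); crop(p,"t5",260,130,120,95,6)
E
```

```text
False
low t20.95 p [ 0.5112 -0.0312  0.0637] F [-0.1  0.3 -0.2] w-0.0002
False
push [-67.26098606  -5.01980293] t21.34 p [ 0.5003 -0.0251  0.0625] F [ 0.7  0.4 -0.6] w-0.0001
False
push [-74.77379011   1.58002853] t21.69 p [ 0.492  -0.0195  0.0612] F [0.9 0.8 0.1] w0.0002
False
push [-81.21596698   9.22845041] t22.04 p [ 0.4847 -0.0127  0.0602] F [0.3 0.7 0.2] w-0.0003
 t24.30 p [ 0.3766 -0.1577  0.1817] F [0.  0.9 0.7] w0.0848
```

View pics/s5.png

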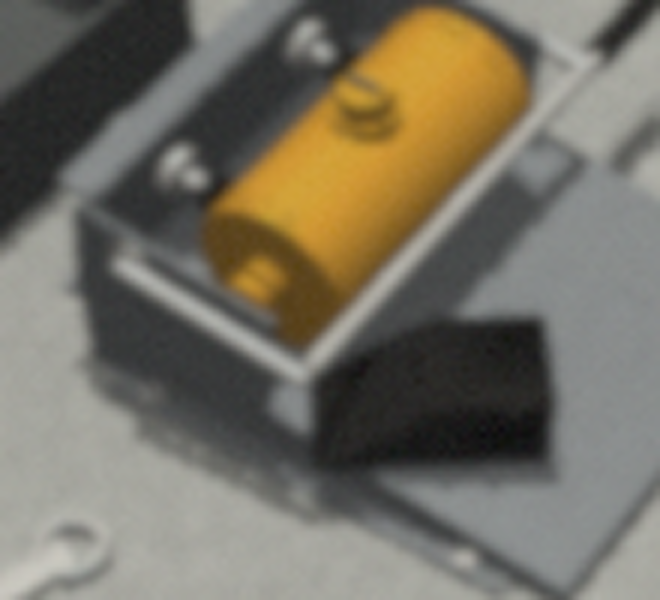

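View pics/t5.png

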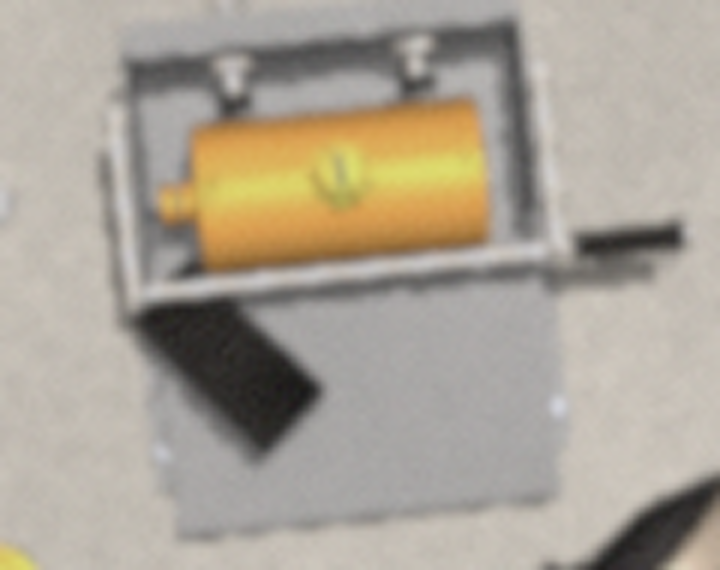

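The chock has turned further. In the top crop its tail corners are at about (322,388) and (260,462), and there is now room for a finger on the uphill side.

```bash
python3 - <<'E'
from fitc import *
def onp(n,x,y,u0,v0,s,h=42):
    c,d=ray(n,u0+(x+.5)/s-.5,v0+(y+.5)/s-.5); a=w2deck(c); b=w2deck(c+d)-a
    return (a+b*(h-a[2])/b[2]).round(1)[:2]
A=[onp("top",322,388,260,130,6),onp("side",545,321,220,160,6)]; B=[onp("top",260,461,260,130,6),onp("side",548,403,220,160,6)]
print(A,B); a=np.mean(A,0);b=np.mean(B,0); e=b-a; yaw=np.arctan2(-e[0],e[1]); print(np.linalg.norm(e),yaw)
bn=onp("side",320,466,220,160,6,0); bt=onp("side",545,459,220,160,6,0); print(bn,bt,np.arctan2(*(bn-bt)[::-1]),np.linalg.norm(bn-bt))
for yaw in (.7,.75,.8):
    t=(a+b)/2; n=np.array([np.cos(yaw),np.sin(yaw)]); pr=np.array([n[1],-n[0]])
    for k in (12,18): 
        g=t+k*n; print(yaw,k,g, "max g", (-46-g[0]-11*abs(n[0]))/pr[0]-14.5)
E
```

```text
[array([-95.6,  16.9]), array([-99.4,  19.7])] [array([-128. ,   51.2]), array([-122.6,   53. ])]
43.76391207376233 0.6883018524994744
[-53.1 108. ] [-124.3   49.8] 0.6852704443738827 91.96020878619186
0.7 12 [-102.22189375   42.93061225] max g 59.71191724408098
0.7 18 [-97.63284063  46.79591837] max g 52.588466251320895
0.75 12 [-102.61973357   43.37966512] max g 56.75644676403
0.75 18 [-98.22960036  47.46949768] max g 50.315889872733734
0.8 12 [-103.03951949   43.80827309] max g 54.3301755730559
0.8 18 [-98.85927923  48.11240964] max g 48.502887969153065
```

```bash
python3 - <<'E'
from fitc import *
F=Ro.from_matrix(np.diag([1,-1,-1.]))
def Q(yd): return (D*Ro.from_euler("z",yd)*F).as_quat()
T=lambda x,y,h: deck2w([x,y,h],pose)[0]
yd=.687
g=(-92.9,50.4)
command_gripper(.072)
r.reach(T(*g,120),Q(yd))
print(r.move_straight(T(*g,31),Q(yd),speed=.12,max_force=6)); st("down")
command_gripper(.03,80); st("grip")
r.move_straight(T(*g,36),Q(yd),speed=.06); st("lift")
r.move_straight(T(g[0]-38,g[1]-5,40),Q(yd),speed=.1); st("back")
r.move_straight(T(-138,0,50),Q(0),speed=.12); st("aligned")
p,d=snap("side","6"); crop(p,"s6",220,140,140,120,5)
E
```

```text
False
down t26.41 p [0.4693 0.026  0.0533] F [ 0.4  0.2 -0.1] w0.0720
grip t26.77 p [0.4693 0.0263 0.0537] F [-2.4 -0.5  6.5] w0.0429
lift t27.02 p [0.4684 0.0264 0.0581] F [-0.7  0.1 -1.4] w0.0434
back t27.56 p [0.4317 0.0161 0.0565] F [-0.2  0.5 -1.9] w0.0433
aligned t28.39 p [ 0.429  -0.0297  0.0652] F [ 0.2  0.5 -2.3] w0.0432
```

View pics/s6.png

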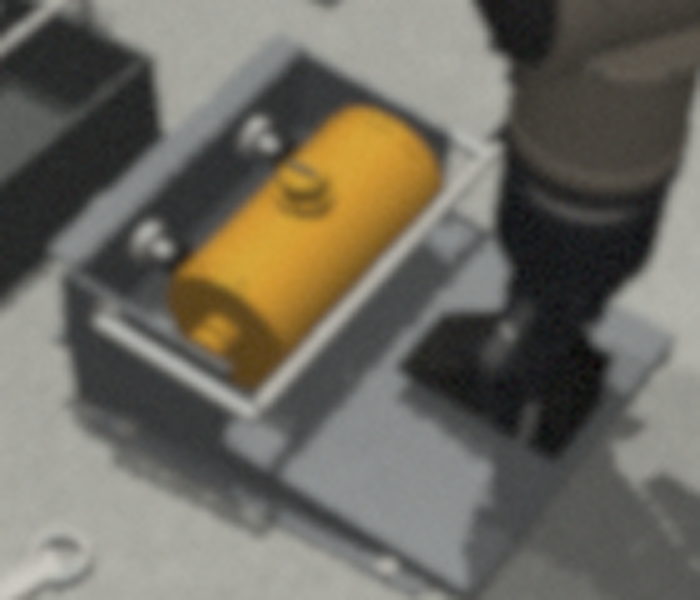

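The side crop shows the chock held at about (510,375), nose uphill, square to the bar, with the weight reading about 2 N. Next I'll lower it, let it settle, regrip and push.

```bash
cat >> fitc.py <<'E'
F=Ro.from_matrix(np.diag([1,-1,-1.]))
def Q(yd): return (D*Ro.from_euler("z",yd)*F).as_quat()
T=lambda x,y,h: deck2w([x,y,h],pose)[0]
def fd(): return D.inv().apply(r.read_state()["contact_force"])
E
python3 - <<'E'
from fitc import *
print(r.move_straight(T(-136,0,22),Q(0),speed=.02,max_force=4)); st("touch")
z=w2deck(r.read_state()["eef_pos"]); print(z,fd())
command_gripper(.06); r.hold(.2)
print("free",fd())
command_gripper(.03,80); z=w2deck(r.read_state()["eef_pos"]); print(z,fd()); 
hit=r.move_straight(T(-90,0,z[2]),Q(0),speed=.05,max_force=4); z=w2deck(r.read_state()["eef_pos"]); print(hit,z,fd())
p,d=snap("side","7"); crop(p,"s7",220,140,140,120,5)
p,d=snap("top","7"); crop(p,"t7",260,130,120,95,6)
E
```

```text
True
touch t29.35 p [ 0.4325 -0.0293  0.0475] F [-2.4  0.6  6.8] w0.0431
[-1.36743674e+02  1.19491265e-02  3.19254634e+01] [-1.28329108  0.88878302  7.08931063]
free [0.75280852 0.29364081 0.0938203 ]
[-137.34452197    0.28069154   31.78306083] [-2.75011785e-03 -4.09482212e-01  5.19617819e+00]
True [-137.31246848    0.30699694   31.7724943 ] [ 0.2244455  -0.25923024  4.42347538]
```

View pics/s7.png

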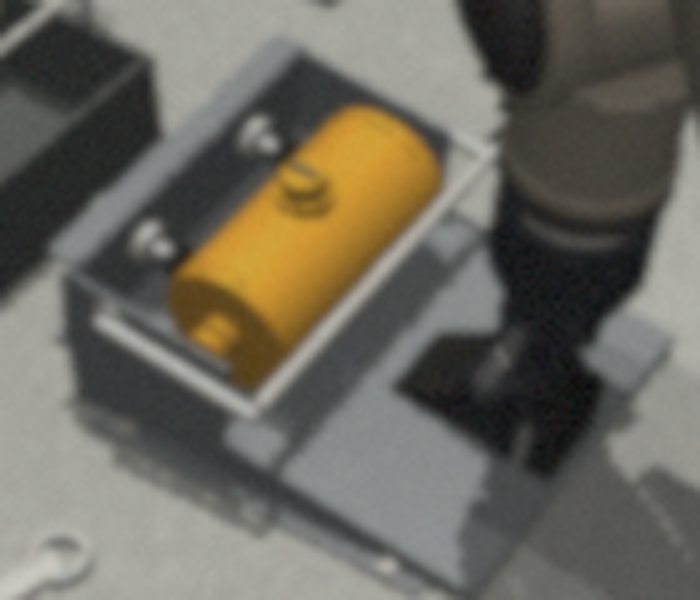

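View pics/t7.png

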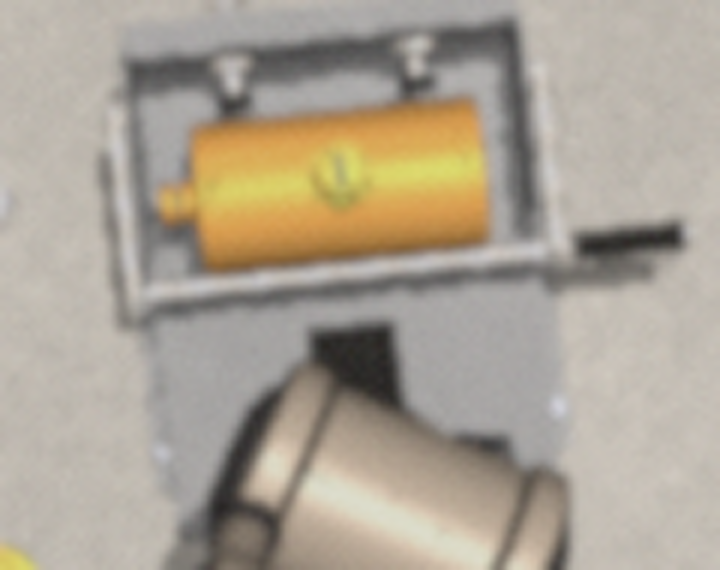

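The chock is on the deck, nose edge (310,330)-(392,323) in the top crop, parallel to the bar. Closing the jaws presses it down about 5 N, which tripped the force guard. I'll unload it, carry it to just short of contact, release, and push on the tail with closed fingertips so the force reading is clean.

```bash
python3 - <<'E'
from fitc import *
r.move_straight(T(-137.3,0.3,34.5),Q(0),speed=.03); print(fd())
hit=r.move_straight(T(-100,0.3,34.5),Q(0),speed=.06,max_force=5); print(hit,w2deck(r.read_state()["eef_pos"]),fd())
x=w2deck(r.read_state()["eef_pos"])[0]
print(r.move_straight(T(x,0.3,28),Q(0),speed=.02,max_force=3),w2deck(r.read_state()["eef_pos"]),fd())
command_gripper(.075); 
x=w2deck(r.read_state()["eef_pos"])[0]
r.move_straight(T(x-4,0.3,85),Q(0),speed=.2,max_force=8)
r.move_straight(T(x-75,0.3,75),Q(0),speed=.25)
command_gripper(0)
print(r.move_straight(T(x-58,0.3,12+25),Q(0),speed=.15,max_force=6)); st()
p,d=snap("side","8"); crop(p,"s8",220,140,140,120,5)
p,d=snap("top","8"); crop(p,"t8",260,130,120,95,6)
E
```

```text
[ 0.27867555 -0.51493788 -1.68486793]
False [-100.39662113    0.51399219   34.36030888] [-0.01158243  0.65710616 -1.43952113]
True [-100.29295393    0.27545051   31.78429114] [-0.23432448 -0.38681129  5.69994291]
False
 t34.12 p [ 0.4095 -0.0318  0.0492] F [ 0.3 -0.4  0.3] w0.0000
```

View pics/s8.png

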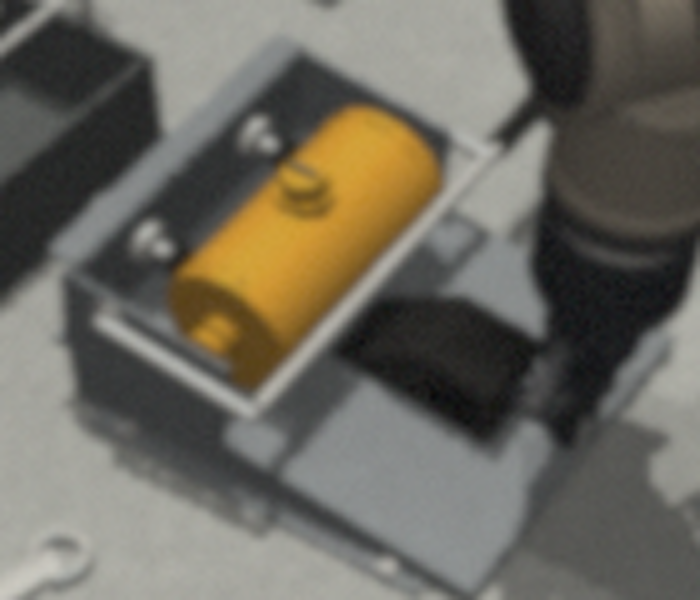

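View pics/t8.png

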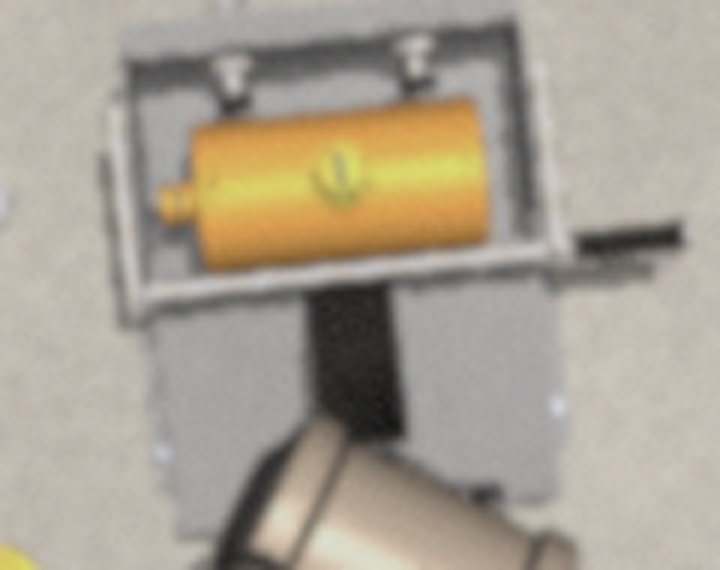

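```bash
python3 - <<'E'
from fitc import *
z=37
print(r.move_straight(T(-138,0.3,z),Q(0),speed=.08,max_force=6),w2deck(r.read_state()["eef_pos"]).round(1))
r.hold(.1); f0=fd(); print(f0)
for k in range(12):
    x=w2deck(r.read_state()["eef_pos"])[0]
    if x>-85: break
    hit=r.move_straight(T(x+5,0.3,z),Q(0),speed=.025,max_force=8)
    f=fd(); print(hit,w2deck(r.read_state()["eef_pos"]).round(1),f.round(1))
    if hit or f[0]<-8: break
st()
E
```

```text
False [-138.     0.4   37.3]
[-0.04747668 -0.23584884  0.05203659]
False [-133.5    0.3   37. ] [-0.5  0.3 -0.5]
False [-128.1    0.2   37. ] [ 0.1  0.5 -0.4]
False [-122.7    0.2   37. ] [-1.5  0.1 -0.6]
False [-117.6    0.3   36.9] [-0.9 -0.4 -1. ]
True [-116.1    1.    36.5] [-0.9  0.6 -0.9]
 t36.38 p [ 0.4519 -0.0257  0.055 ] F [-0.9  0.5 -1.1] w-0.0003
```

```bash
python3 - <<'E'
from fitc import *
p,d=snap("side","9"); crop(p,"s9",220,140,140,120,5)
p,d=snap("top","9"); crop(p,"t9",260,130,120,95,6); print(fd(),w2deck(r.read_state()["eef_pos"]))
E
```

```text
[0.08356304 0.21839677 0.56658522] [-116.4139107     1.07876695   36.39926161]
```

View pics/s9.png

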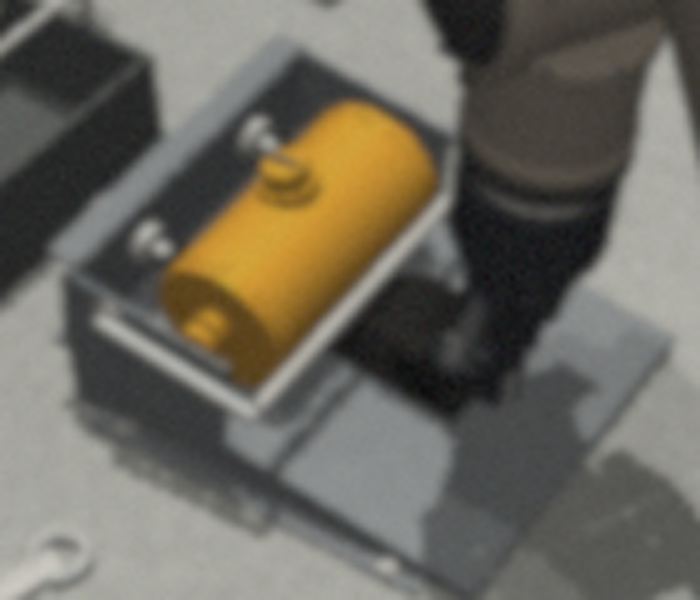

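View pics/t9.png

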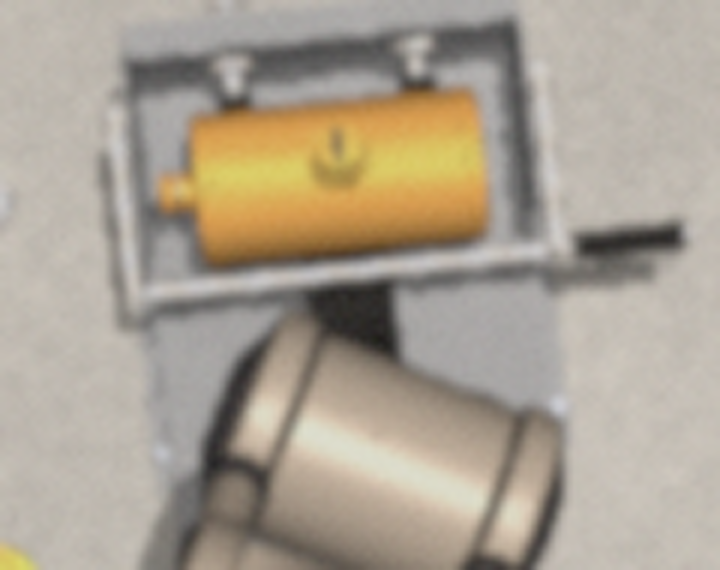

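```bash
python3 - <<'E'
from fitc import *
z=36.5
for mf in (11,12.5):
  for k in range(6):
    x=w2deck(r.read_state()["eef_pos"])[0]
    hit=r.move_straight(T(x+3,0.5,z),Q(0),speed=.012,max_force=mf)
    f=fd(); print(mf,hit,w2deck(r.read_state()["eef_pos"]).round(1),f.round(1))
    if hit: break
st()
p,d=snap("side","10"); crop(p,"s10",220,140,140,120,5)
p,d=snap("top","10"); crop(p,"t10",260,130,120,95,6)
E
```

```text
11 True [-116.3    1.3   36. ] [ 0.2 -0.3  0.4]
12.5 False [-115.9    1.3   36. ] [-7.9 -0.5  3.6]
12.5 False [-115.9    1.3   36. ] [-9.  -0.6  4.5]
12.5 False [-115.9    1.3   36. ] [-9.  -1.   4.7]
12.5 False [-115.9    1.3   36. ] [-9.4 -2.3  5.2]
12.5 False [-115.8    1.3   36. ] [-9.5 -1.3  4.9]
12.5 False [-115.8    1.3   36. ] [-9.4 -2.5  3.9]
 t38.47 p [ 0.4522 -0.0253  0.0545] F [-9.5 -3.8  2.5] w-0.0001
```

View pics/t10.png

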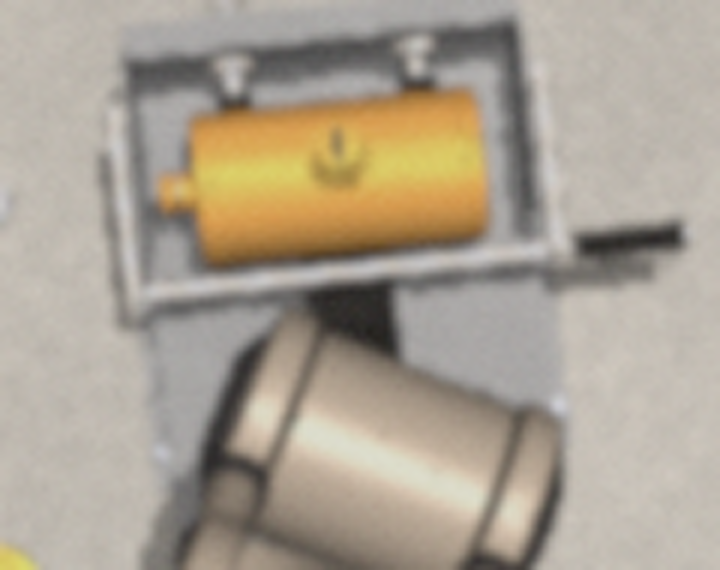

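View pics/s10.png

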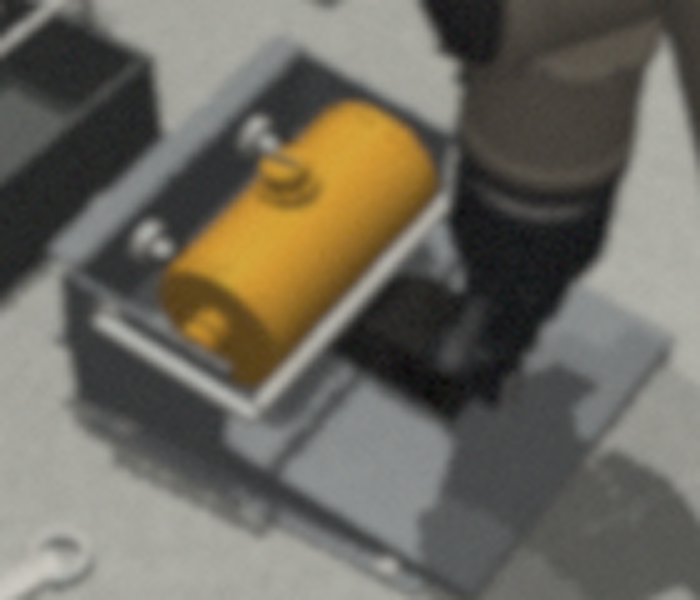

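The push has stalled rigidly at deck x = -115.8 with about 9.5 N. The tank moved about 4–5 mm and now sits on the buffers. I'll raise the steady push to about 13 N and hold it.

```bash
python3 - <<'E'
from fitc import *
for dx in (3.6,4.1,4.4):
    x,y,z=w2deck(r.read_state()["eef_pos"])
    r.move_straight(T(-115.85+dx,y,z),Q(0),speed=.01); r.hold(.1)
    fs=[]
    for i in range(4): r.hold(.03); fs.append(fd())
    f=np.mean(fs,0); print(dx,w2deck(r.read_state()["eef_pos"]).round(2),f.round(1))
    if f[0]<-12.2: break
r.hold(.2); st()
E
```

```text
3.6 [-115.76    2.16   35.43] [-11.1  -3.1   6.1]
4.1 [-115.71    3.02   34.83] [-12.9  -3.3   7. ]
 t39.76 p [ 0.4523 -0.0236  0.0533] F [-14.1  -4.8   4.8] w0.0001
```

```bash
python3 - <<'E'
from fitc import *
x,y,z=w2deck(r.read_state()["eef_pos"])
r.move_straight(T(x-15,y,z),Q(0),speed=.05); r.move_straight(T(x-30,y,z+90),Q(0),speed=.25)
command_gripper(.06,60)
r.reach(T(-110,-215,130),toolq(pose[2]+np.pi/2)); st()
p,d=snap("side","11"); crop(p,"s11",220,140,140,120,5)
p,d=snap("top","11"); crop(p,"t11",260,130,120,95,6)
A=[ray("top",260+631.5/6-.5,130+239.5/6-.5),ray("side",220+526.5/5-.5,140+115.5/5-.5)]
M=sum(np.eye(3)-np.outer(d,d)/(d@d) for c,d in A); b=sum((np.eye(3)-np.outer(d,d)/(d@d))@c for c,d in A)
X=np.linalg.solve(M,b); print("grip",X,w2deck(X),deck2w([-41.4,-139,46],pose))
E
```

```text
t43.01 p [ 0.4735 -0.2403  0.1483] F [-0.3 -0.1  0.1] w0.0602
grip [ 0.54466078 -0.15702002  0.07465744] [ -39.57365741 -141.43629813   45.6260752 ] [[ 0.54249414 -0.15485133  0.07477285]]
```

View pics/s11.png

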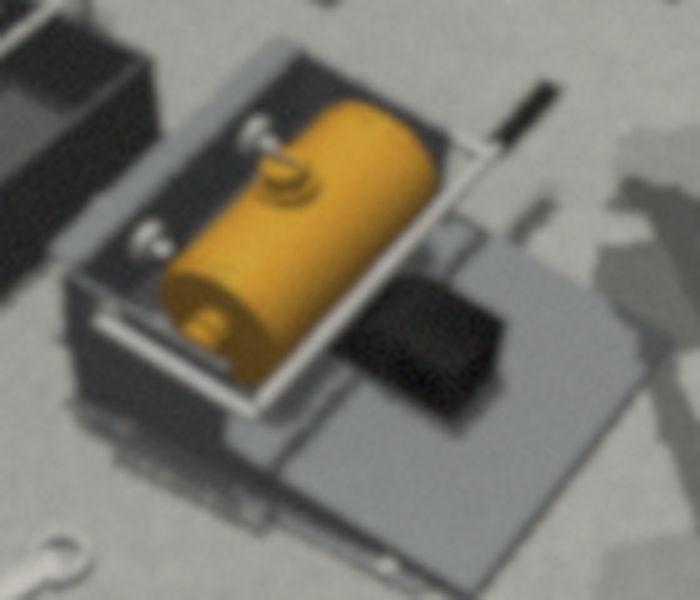

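View pics/t11.png

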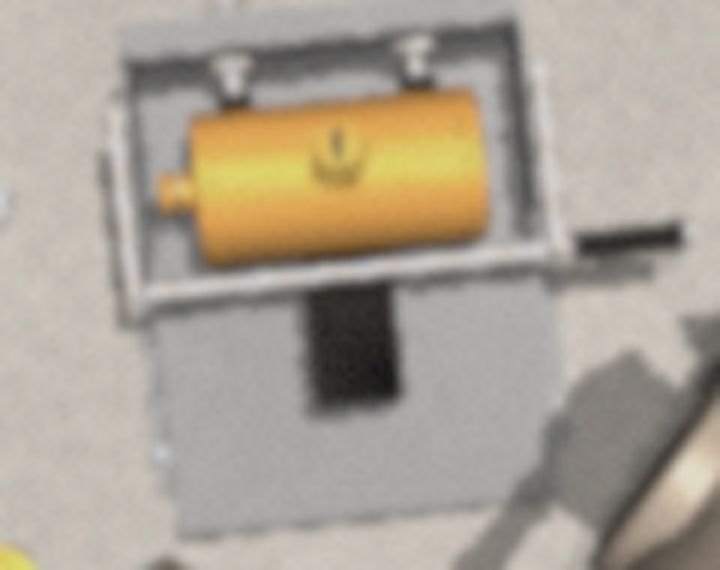

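The tank and chock have stayed put, with the chock square and its tail at crop (355,405) in the top view. The keeper grip triangulates to deck (-40,-141,46). I'll swing the keeper now.

```bash
python3 - <<'E'
from fitc import *
qv=toolq(pose[2]+np.pi/2)
def K(th,dz=0,rad=89.4):
    P=deck2w([49.2-rad*np.cos(th),-140,46+rad*np.sin(th)],pose)[0]; P[2]+=.006+dz; return P
command_gripper(.05,60)
r.reach(K(0,.08),qv)
print(r.move_straight(K(0),qv,speed=.12,max_force=6)); st("at")
command_gripper(.005,50); s=st("grip")
if s["grip_width"]>.01:
    for th in np.linspace(0,1.9,11)[1:-1]:
        h=r.move_straight(K(th),qv,speed=.1,max_force=25); s=st("%.2f %s"%(th,h))
        if h: break
    else:
        print(r.move_straight(K(1.92),qv,speed=.06,max_force=12)); st("end")
p,d=snap("side","12"); crop(p,"s12",220,110,140,120,5)
E
```

```text
False
at t44.71 p [ 0.5441 -0.1562  0.0815] F [-1.2  0.4  0.3] w0.0503
grip t45.13 p [ 0.5438 -0.1559  0.0816] F [-3.7 -0.5  6.3] w0.0123
0.19 False t45.45 p [ 0.5429 -0.1559  0.0981] F [-3.  -1.6  0.3] w0.0122
0.38 False t45.77 p [ 0.5453 -0.1556  0.1147] F [-4.  -3.2  1.8] w0.0123
0.57 False t46.08 p [ 0.5507 -0.1549  0.1307] F [-4.9 -3.5  3.8] w0.0123
0.76 False t46.40 p [ 0.5591 -0.1538  0.1457] F [-5.3 -3.3  5.2] w0.0123
0.95 False t46.72 p [ 0.5705 -0.1523  0.1589] F [-5.4 -1.8  8.3] w0.0122
1.14 False t47.03 p [ 0.5844 -0.1505  0.1698] F [-3.8 -1.2  8.9] w0.0122
1.33 False t47.35 p [ 0.5999 -0.1484  0.1777] F [-1.9 -1.5  8.2] w0.0126
1.52 False t47.67 p [ 0.6163 -0.1463  0.1822] F [ 0.5 -2.3  7.7] w0.0127
1.71 False t47.98 p [ 0.6331 -0.1441  0.1835] F [ 2.7 -1.3  5.6] w0.0126
True
end t48.33 p [ 0.6482 -0.1421  0.1819] F [-3.5 -0.6  7.7] w0.0122
```

View pics/s12.png

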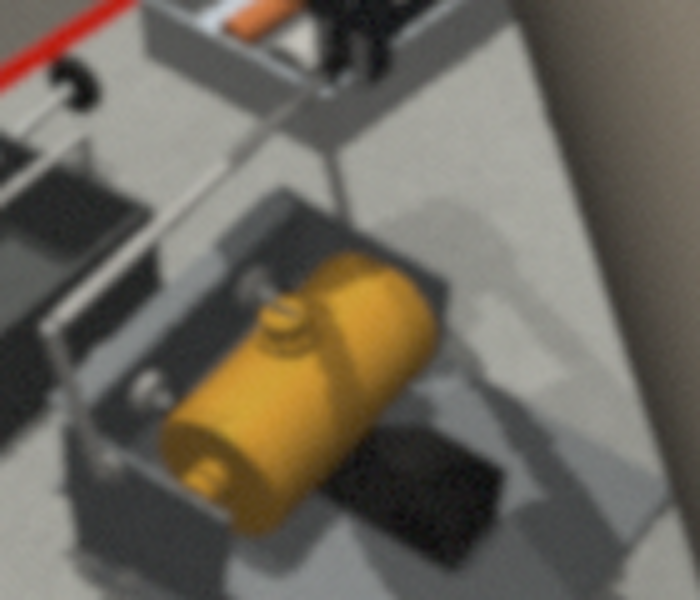

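The bar is over at the back against its stop, and the tank is held by the chock alone. I'll release and check.

```bash
python3 - <<'E'
from fitc import *
qv=toolq(pose[2]+np.pi/2)
command_gripper(.05); st("open")
p=r.read_state()["eef_pos"]
r.move_straight([p[0],p[1],p[2]+.07],qv,speed=.15)
r.reach([.45,-.33,.28],qv); st("away")
p,d=snap("side","13"); crop(p,"s13",210,110,150,150,4)
p,d=snap("top","13"); crop(p,"t13",260,110,120,115,5)
cv2.imwrite("pics/t13full.png",p[:,:,::-1])
E
```

```text
open t48.83 p [ 0.6486 -0.1424  0.1816] F [ 0.8 -0.1  0.1] w0.0503
away t50.51 p [ 0.4507 -0.3294  0.2796] F [-0.  -0.3  0.3] w0.0503
```

View pics/s13.png

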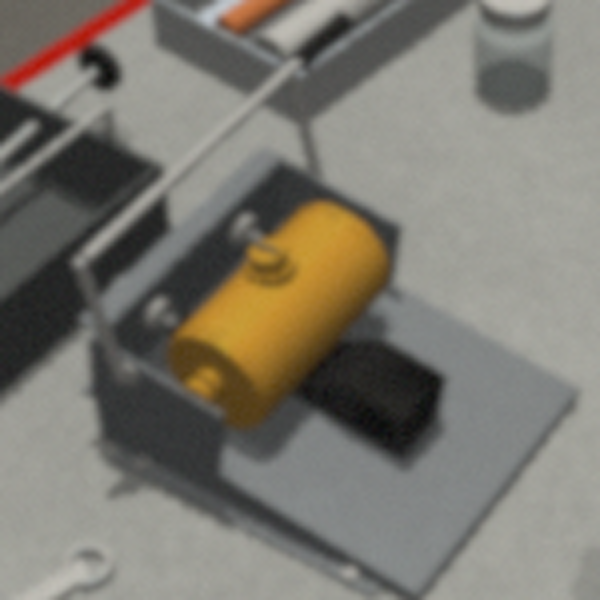

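View pics/t13.png

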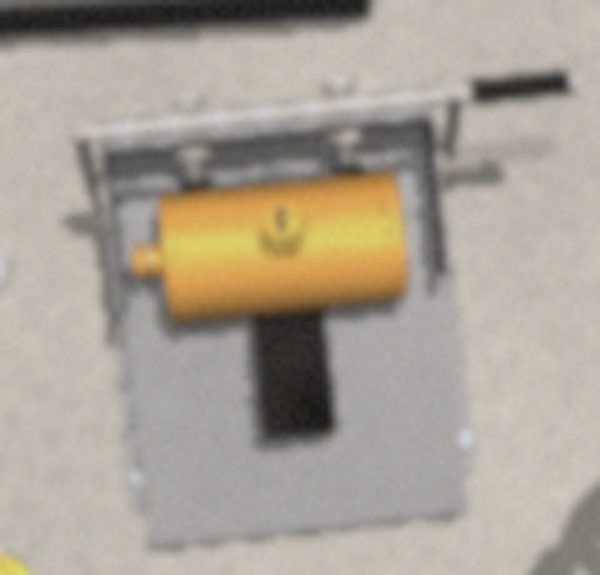

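View pics/t13full.png

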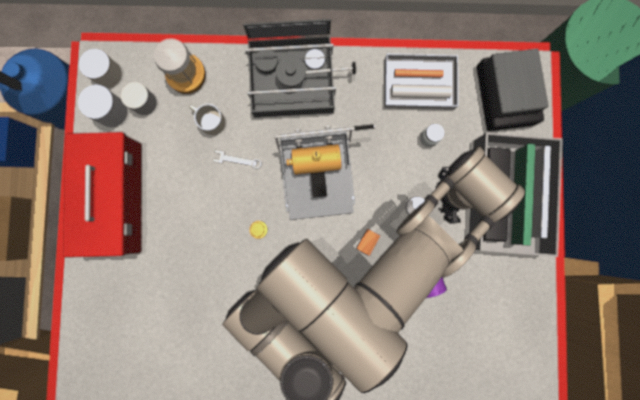

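```bash
python3 - <<'E'
from h import *
r.finish_job(); st()
E
```

```text
the job is handed in; nothing more can be done
the job is handed in; nothing more can be done
```

The tank now rests on the chock alone, and the job is handed in, with the robot clock at 50.5 s before hand-in. The keeper bar is over at the back against its stop (about 1.9 rad) and the gripper is off everything.

- **Chock and push:** The chock sits on the deck, nose uphill, square under the tank. I pushed its tail until the tank stopped hard after about 4–5 mm. I then held a steady push of about 13 N; the last single reading had a push component of about 14–15 N, under the 18 N limit.
- **Last pictures:** The tank and chock did not move after the push, the release of the chock or the swing of the bar. The plug is still on top, turned slightly uphill by the roll. The other bench things look untouched, but the arm hid part of the tin and the purple look-alike in the last top view.
- **What went wrong:**
  - On the first carry the chock was knocked out of the grip, most likely by clipping the closed keeper's left corner. It landed base down on the deck, turned sideways. I turned it back with light fingertip pushes, regripped it harder and set it down again.
  - Early in the final push, two pushes stopped at their force guards (8 and 11 N) and read almost nothing once stopped. Only the later readings, taken while still pushing, show the real force.
- **Not checked:** I inferred contact with the buffers from the hard stop in the push, not from a clear view of the buffer tips. I had no way to check the brass for dents.

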